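# Load the routing template under the leaf spring

## Robot

A 6-joint arm with a two-finger parallel gripper is mounted at the origin on the work surface. World frame = base frame: x ahead of the robot, y to its left, z up, the work surface at z = 0. Lengths are in m, angles in rad, forces in N, time in s.
With the tool pointing down it reaches from about 0.35 to 0.775 m from the base axis. Payload 5.5 kg.
Tool frame: the origin (TCP) lies on the centre line of the jaws, within the pads' length; the fingertips stand 8 mm ahead of it and the grasp point (between the pads) lies 11 mm behind it; z points along the fingers, y is the direction in which the jaws open and shut (so a half turn about z gives the same grasp; the last joint's range is limited). The gripper opens to 85 mm and grips with 20 to 120 N. Pads are 22 mm wide; open, the fingers measure 114 mm over their backs; the gripper's body (76 mm by 85 mm) begins 54 mm behind the grasp point. The pads swing forward as they close: fully open they stand 13 mm farther back than shut.
Start: joints at [-0.14, 0.313, 0.046, 1.304, 0, 1.431], TCP at [0.575, -0, 0.239] pointing down, gripper open.
Joint ranges: [-2.76, 2.76], [-0.86, 1.69], [-1.03, 1.26], [-2.2, 2.34], [-1.47, 1.5], [-3.14, 3.14]. Speed limits (rad/s): [2.57, 2.57, 3.14, 3.14, 3.14, 3.14].

## Interface

Orientations are given as a unit quaternion [w, x, y, z].
In Python, from workcell import env gives the robot as it stands. The module is installed in compiled form; this text tells all that it offers.
- The arm moves only by the tool play_rows, never from a script. Its argument "steps" is a list of rows, each an object with "claw": the closure in counts, from 0 (fully open) to 255 (shut); "dp": the shift along the tool's x, y, z in m, a list of three; "angular": the turn, a rotation vector about the tool's x, y, z in degrees, a list of three. In form: [{"claw": claw, "dp": [dx, dy, dz], "angular": [wx, wy, wz]}, ...]. A call has exactly 8 rows; each row shifts and turns the commanded pose from where the row before left it, along the tool's axes as they then stand; what a row does not reach is not made up. A row lasts 1/12 s, in which the tool goes at most 41.7 mm and 7.16 degrees, less where a joint would pass 70% of its speed; a pose out of reach is approached as far as the arm can. A call is refused whole if a number of a shift passes 0.0417 or a number of a turn 7.16, either way. A call with a gripper value outside its range is refused whole. The fingers move at their own pace and stop on an object; "force" is the grip in N (left out, the last holds). Time passes only in rows, so rows that do not move let the fingers close, or fill a call up. It gives the time, the measured TCP pose, the force and the opening at its end, in the units of the state.
- env.get_state(): the state, without advancing time (a new reading comes with each control period).
- env.read_camera(name): name is "scene" or "side" or "wrist"; returns (picture, depth): 400x640x3 uint8, red, green, blue; 400x640 float32, m along the optical axis (not along the pixel's ray), 0 where there is no reading.
- env.calibration(name): a dict with "fx", "fy", "cx", "cy" (pixels), "k1" (the pictures are not rectified: a ray, as slopes to the right and down, at radius r is drawn at 1 + k1 r^2 times it, then the intrinsics apply), "world_from_camera" (4x4, takes a point from camera to world coordinates); the wrist camera has in their place "hand_eye" (4x4, takes a point from camera to tool coordinates, whose origin is the TCP and whose axes are the flange's). Camera axes: x right, y down, z forward; pixel columns grow to the right and rows downward; lengths in m; the calibration is good to about 2 mm. A picture is of the moment at which its call begins: read the wrist's pose just before it. calibration takes no time and is no camera call.
- env.hand_in(): hands the job in, once; it reports no verdict.
The state is a dict: "clock": time; "joint_pos": joint angles; "qvel": joint speeds; "tau": joint torques, N m; "tcp_pos": TCP position; "orientation": TCP orientation; "wrist_force": force on the tool from outside, world axes, zero at the start; "ft_torque": the same for the moment, N m; "finger_gap": finger opening in m.
Only numpy, scipy, OpenCV 4.12 (cv2) and the standard library are available. Lean on these libraries where they do the work, as an engineer would, in place of code of your own. Each camera call takes 0.05 s, during which the arm holds its last target. There are 200 camera calls.

## Task

Load the plywood template into the routing jig: with your fingertips press it down hard on its tail, behind the batten, so that the sprung lift plate sinks, and keep it pressed while you slide it in under the header bar and the steel leaf spring until its nose is fully home against the stop block. Do not pick the template up or tip it over, leave the tools and other things around the jig where they are, and let go at the end.

Things in the scene. Friction and masses are not known exactly. Their poses are not given: they have to be found in the camera images.
- jig: Fixed wooden routing jig, 370 x 124 mm: two wooden rails along x, 80 mm apart inside, tops 34 mm above the table. +x is the feed direction, z up. Origin: at table height on the centre line, under the front face of the dark header bar, which crosses the rails from x = 0 to 18 mm, underside 34 mm and top 58 mm (with its screws) above the table. Does not move.
- mouth (a point): Point on the jig's fixed bed (18 mm above the table, from 10 mm before the header onwards) under the header's front face, on the centre line. The opening above it is 16 mm high and 80 mm wide. Axes as the jig.
- lift_plate (a joint): Sprung plate (203 x 76 mm) between the rails, 12 to 215 mm before the header, under the template. In m: 0 = up (its top 28 mm above the table: the template's top, at 40 mm, is 6 mm too high for the opening), 0.009 = down on its hard stop, 1 mm above the bed. The template clears the header from about 0.0065 on. Spring 5 N up, 11 N down; rises when released.
- leaf (a joint): Steel leaf spring, 70 x 30 mm, hinged under the header bar and sloping down in the feed direction; its lowest point is 70 mm past the header's front face and 24 mm above the table when free. In rad: 0 = free, about 0.1 with the template beneath it, on which it then presses with about 5 N.
- stop: Fixed dark wooden stop block, 78 wide x 18 long x 24 mm high, a black round knob on top, on the bed between the rails, 80 to 105 mm past the header's front face (differs between runs). Origin: middle of the lower edge of the face that the template's nose shall meet; axes as the jig.
- template_mid (a point): Centre of the loose plywood template, 180 x 76 x 12 mm, about 0.14 kg. x points to its nose, along the feed direction, z up. Across its top runs a batten 14 thick (along x), 70 wide, 12 high, its middle 33 mm and its tail-side face 40 mm behind the centre. Starts on the lift plate, nose 5 to 30 mm short of the header, 2 mm free play to each rail.
- nose (a point): Middle of the template's front end face (90 mm ahead of its centre, half-way up its 12 mm). Axes as the template. It is home when it touches the stop block's face.
- press_spot (a point): On the template's top face: centre of the bare tail panel (50 x 76 mm) behind the batten, 65 mm behind the template's centre. A fingertip pressing here can push forward against the batten's tail-side face, 25 mm ahead. It is still 50 mm or more before the header when the template is home.
- hammer: Hammer lying loose beside the jig; leave alone. Origin at its underside.
- screwdriver: Screwdriver lying loose beside the jig; leave alone. Origin at its underside.
- glue: Glue bottle, 56 mm diameter x 130 mm high, standing past one end of the jig; leave alone. Origin at the centre of its underside.
- offcut: Dark wood offcut, 90 x 45 x 22 mm, lying beyond the other end of the jig; leave alone. Origin at the centre of its underside.

How it is judged:
By the outcome, as a careful person would: the job done as asked, in the order asked, and still so for the second after the job is handed in, with the robot touching nothing.
It also fails if it takes over 64 s, if anything falls off the work surface, if the arm or the gripper's body presses on something with over 40 N, if the wrist force passes 120 N, or if a joint passes its speed limit or range.

## Working session

There is one attempt and no reset: what is moved stays moved. The work goes in short steps, Python scripts to look and compute and a tool call to move; the robot and the scene stay as the last step left them, time stands still between calls to the robot, and variables do not carry over. Pictures are saved under pics/ and viewed, about 8 in all and at most 12, crops included, and the job is handed in when it is done.

Besides the shell and the picture viewer there is one more tool, called as a command line: name --argument value ..., lists and objects as JSON in quotes. play_rows: Moves the arm, as the interface text tells. Its arguments: {"type":"object","properties":{"steps":{"type":"array","items":{"type":"object","properties":{"claw":{"type":"number"},"dp":{"type":"array","items":{"type":"number"}},"angular":{"type":"array","items":{"type":"number"}}}}},"force":{"type":"number"}},"required":["steps"]}

```bash
mkdir -p pics; cat > h.py <<'E'
import numpy as np, cv2
from workcell import env
from scipy.spatial.transform import Rotation as R
def grab(n,tag):
    s=env.get_state(); p,d=env.read_camera(n); np.savez(f'pics/{tag}.npz',p=p,d=d,pos=s['tcp_pos'],q=s['orientation'])
    cv2.imwrite(f'pics/{tag}.png',p[:,:,::-1]); return p,d
def pt(n,tag,u,v,z=None):
    f=np.load(f'pics/{tag}.npz'); c=env.calibration(n)
    xd=np.array([(u-c['cx'])/c['fx'],(v-c['cy'])/c['fy']]); x=xd.copy()
    for _ in range(20): x=xd/(1+c['k1']*(x@x))
    if n=='wrist':
        T=np.eye(4); q=f['q']; T[:3,:3]=R.from_quat([q[1],q[2],q[3],q[0]]).as_matrix(); T[:3,3]=f['pos']; T=T@np.array(c['hand_eye'])
    else: T=np.array(c['world_from_camera'])
    r=np.array([x[0],x[1],1.])
    if z is None:
        w=f['d'][int(v)-1:int(v)+2,int(u)-1:int(u)+2]; w=w[w>0]; k=np.median(w) if len(w) else np.nan
    else:
        a=T[:3,:3]@r; k=(z-T[2,3])/a[2]
    return T[:3,:3]@(r*k)+T[:3,3]
E
python3 - <<'E'
from h import *
for n in ('scene','side','wrist'): grab(n,n+'0'); print(n,env.calibration(n))
print(env.get_state())
E
```

```text
scene {'fx': 514.31684003548, 'fy': 514.31684003548, 'cx': 315.5015700277279, 'cy': 192.36805655784406, 'k1': -0.07514106639448724, 'world_from_camera': array([[ 0.22892724,  0.79421456, -0.5628637 ,  1.20051302],
       [ 0.97329926, -0.17679506,  0.1463969 , -0.10265843],
       [ 0.01675903, -0.58134907, -0.81348165,  0.93987994],
       [ 0.        ,  0.        ,  0.        ,  1.        ]])}
side {'fx': 495.51018013509776, 'fy': 495.51018013509776, 'cx': 322.0082721656674, 'cy': 205.26470157670929, 'k1': -0.09481440690382448, 'world_from_camera': array([[ 0.81972795, -0.39663874,  0.41318737,  0.06620669],
       [-0.57249439, -0.58909516,  0.57027806, -0.69882641],
       [ 0.0172123 , -0.70402031, -0.70997122,  1.01124607],
       [ 0.        ,  0.        ,  0.        ,  1.        ]])}
wrist {'fx': 293.59690373513797, 'fy': 293.59690373513797, 'cx': 319.84888904892307, 'cy': 199.65661391578075, 'k1': -0.055663702272469286, 'hand_eye': array([[ 5.20826633e-04, -9.62841247e-01, -2.70067514e-01,
         6.94581952e-02],
       [ 9.99999844e-01,  4.47258869e-04,  3.33943403e-04,
 
[... 189 characters left out ...]
+00]])}
{'clock': 0.15, 'joint_pos': array([-1.39566402e-01,  3.13847580e-01,  4.52292617e-02,  1.30359192e+00,
        2.84640086e-05,  1.43120631e+00]), 'qvel': array([-0.00181917, -0.00274043,  0.00453525, -0.00073658, -0.00052089,
        0.00076876]), 'tau': array([ 1.76330479e-03, -4.81067133e+01,  2.98815805e+01,  1.39078675e-02,
       -1.10673584e-04, -5.56924022e-05]), 'tcp_pos': array([5.74628117e-01, 7.03309693e-05, 2.38598135e-01]), 'orientation': array([-5.73144415e-04,  7.07098262e-01,  7.07114946e-01, -4.14117505e-04]), 'wrist_force': array([-0.08160259,  0.53370008,  0.00452293]), 'ft_torque': array([-0.00214918, -0.00436679,  0.0418215 ]), 'finger_gap': 0.08563720414852086}
```

View pics/scene0.png

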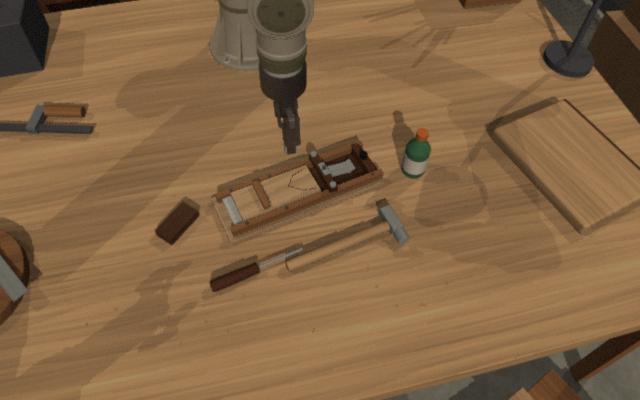

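View pics/side0.png

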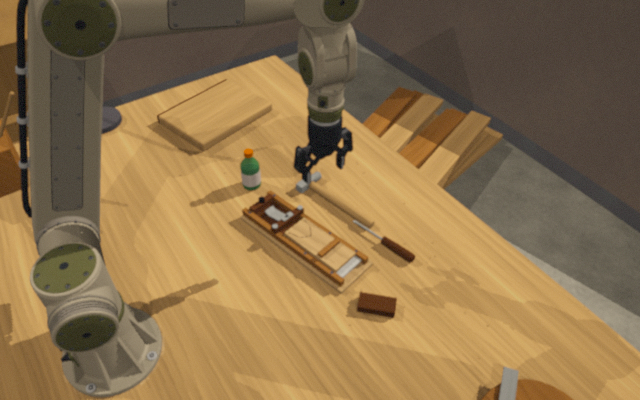

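View pics/wrist0.png

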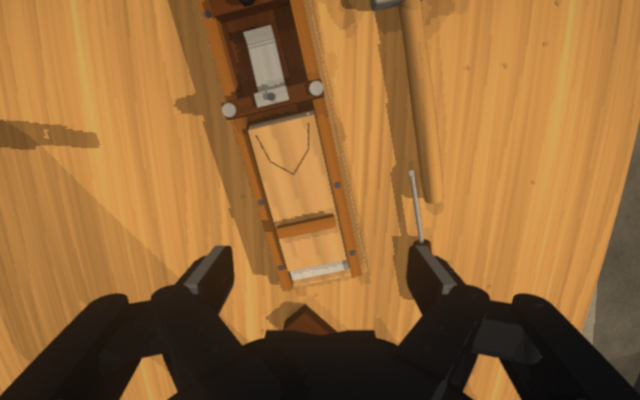

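The wrist view shows the jig with feed pointing up the image: header near (272,100), batten (305,226), tail edge ~(315,265). I'll enlarge it.

```bash
python3 - <<'E'
import cv2
p=cv2.imread('pics/wrist0.png')[0:290,190:380]
cv2.imwrite('pics/w0c.png',cv2.resize(p,None,fx=2,fy=2,interpolation=cv2.INTER_CUBIC))
E
```

```text
(no output)
```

View pics/w0c.png

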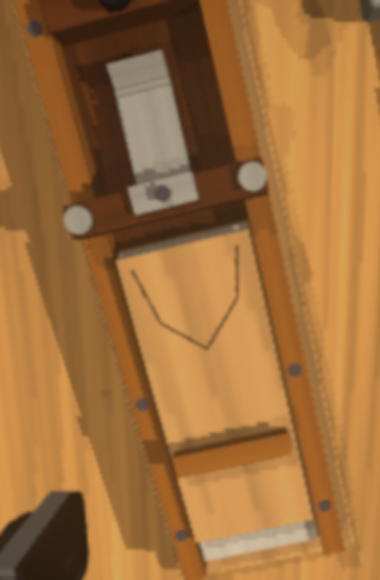

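```bash
python3 - <<'E'
from h import *
P=dict(noseL=(249,129,.04),noseR=(312.5,114,.04),tailL=(291,271.5,.04),tailR=(346.5,261.5,.04),hdrL=(238,118,.058),hdrR=(314,98,.058),batL=(280,238.5,.052),batR=(336,228,.052),stopL=(221,21,.042),stopR=(290,2.5,.042),railtailL=(283,288,.034),railtailR=(360,274,.034))
W={}
for k,(u,v,z) in P.items():
    W[k]=pt('wrist','wrist0',u,v,z); print(k,W[k].round(4), 'depth:',pt('wrist','wrist0',u,v).round(4))
n=(W['noseL']+W['noseR'])/2;t=(W['tailL']+W['tailR'])/2
d=(n-t)[:2];print('len',np.hypot(*d),'yaw',np.degrees(np.arctan2(d[1],d[0])),'w',np.linalg.norm(W['noseL']-W['noseR']),np.linalg.norm(W['tailL']-W['tailR']))
d/=np.hypot(*d); c=((n+t)/2)[:2]
for k in W:
    e=W[k][:2]-c; print(k,'along',round(e@d,4),'left',round(d[0]*e[1]-d[1]*e[0],4))
print('press',c-.065*d,'c',c,'d',d)
E
```

```text
noseL [0.4952 0.0576 0.04  ] depth: [0.4924 0.0572 0.0283]
noseR [0.566  0.0735 0.04  ] depth: [0.5657 0.0736 0.029 ]
tailL [ 0.5374 -0.119   0.04  ] depth: [ 0.5362 -0.1253  0.0289]
tailR [ 0.6077 -0.1048  0.04  ] depth: [ 0.6088 -0.1107  0.0287]
hdrL [0.4886 0.0696 0.058 ] depth: [0.4823 0.0696 0.0351]
hdrR [0.5681 0.0892 0.058 ] depth: [0.5679 0.0896 0.0515]
batL [ 0.527  -0.0684  0.052 ] depth: [ 0.527  -0.0682  0.0526]
batR [ 0.593  -0.0551  0.052 ] depth: [ 0.5937 -0.0594  0.0408]
stopL [0.4724 0.1671 0.042 ] depth: [0.4671 0.1723 0.0246]
stopR [0.5438 0.1834 0.042 ] depth: [0.5431 0.1861 0.0343]
railtailL [ 0.5255 -0.1469  0.034 ] depth: [ 0.5255 -0.1466  0.0344]
railtailR [ 0.6263 -0.1259  0.034 ] depth: [ 0.6263 -0.1257  0.0344]
len 0.1822881815063168 yaw 103.30679163853772 w 0.07253835907082974 0.07165329709634462
noseL along 0.0916 left 0.0363
noseR along 0.0907 left -0.0363
tailL along -0.09 left 0.0358
tailR along -0.0923 left -0.0358
hdrL along 0.1047 left 0.04
hdrR along 0.1055 left -0.0419
batL along -0.0384 left 0.0344
batR along -0.0406 left -0.033
stopL along 0.2034 left 0.0332
stopR along 0.2028 left -0.04
railtailL along -0.1144 left 0.0539
railtailR along -0.1172 left -0.0491
press [ 0.56653908 -0.08642061] c [ 0.55157835 -0.02316575] d [-0.23016509  0.9731516 ]
```

play_rows --force 40 --steps '[{"claw":255,"dp":[0,0,0],"angular":[0,0,-6.65]},{"claw":255,"dp":[0,0,0],"angular":[0,0,-6.65]},{"claw":255,"dp":[-0.0125,-0.0046,0.022],"angular":[0,0,0]},{"claw":255,"dp":[-0.0125,-0.0046,0.022],"angular":[0,0,0]},{"claw":255,"dp":[-0.0125,-0.0046,0.022],"angular":[0,0,0]},{"claw":255,"dp":[-0.0125,-0.0046,0.022],"angular":[0,0,0]},{"claw":255,"dp":[-0.0125,-0.0046,0.022],"angular":[0,0,0]},{"claw":255,"dp":[-0.0125,-0.0046,0.022],"angular":[0,0,0]}]'

```text
clock: 0.82
tcp_pos: [0.565, -0.0798, 0.1061]
orientation: [-0.0, 0.62, 0.784, -0.0]
wrist_force: [0.2, -1.1, 0.0]
finger_gap: 0.0003
```

```bash
python3 - <<'E'
from h import *
for i in range(3): grab('wrist','wrist1')
grab('side','side1')
s=env.get_state(); print(s['tcp_pos'],s['orientation'],s['finger_gap'],s['wrist_force'],s['clock'])
a=cv2.imread('pics/wrist1.png'); b=cv2.imread('pics/side1.png')[150:330,200:460]
cv2.imwrite('pics/m1.png',np.vstack([cv2.resize(a,(512,320)),cv2.resize(b,(400,277),interpolation=cv2.INTER_CUBIC)[:270].copy() if 0 else np.hstack([cv2.resize(b,(400,277)),np.zeros((277,112,3),np.uint8)])]))
E
```

```text
[ 0.56489353 -0.07930445  0.1069777 ] [-8.60966807e-04  6.20800469e-01  7.83968115e-01 -1.73626761e-04] -0.00021197659980265183 [0.08875286 0.65660376 0.44838553] 1.0167
```

View pics/m1.png

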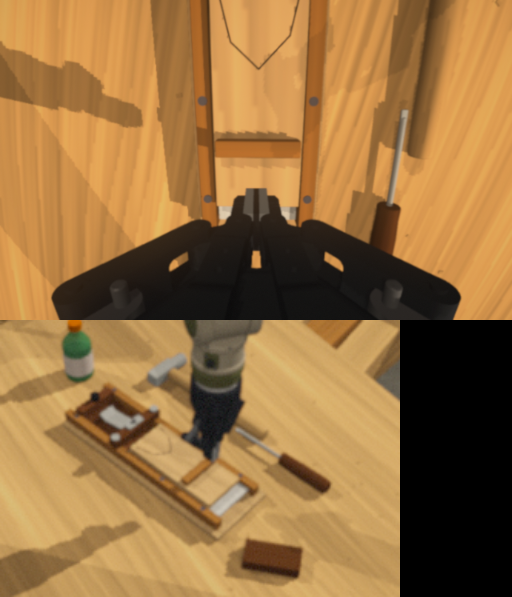

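Jaw tips (257,190) are centred on the panel behind the batten (217–299, 140–157). Descending.

play_rows --steps '[{"claw":255,"dp":[0,0,0.018],"angular":[0,0,0]},{"claw":255,"dp":[0,0,0.018],"angular":[0,0,0]},{"claw":255,"dp":[0,0,0.016],"angular":[0,0,0]},{"claw":255,"dp":[0,0,0.005],"angular":[0,0,0]},{"claw":255,"dp":[0,0,0.003],"angular":[0,0,0]},{"claw":255,"dp":[0,0,0.002],"angular":[0,0,0]},{"claw":255,"dp":[0,0,0],"angular":[0,0,0]},{"claw":255,"dp":[0,0,0],"angular":[0,0,0]}]'

```text
clock: 1.68
tcp_pos: [0.566, -0.079, 0.0466]
orientation: [0.001, 0.62, 0.784, 0.001]
wrist_force: [-0.3, 2.6, 3.8]
finger_gap: 0.0002
```

play_rows --steps '[{"claw":255,"dp":[0,0,0.002],"angular":[0,0,0]},{"claw":255,"dp":[0,0,0.002],"angular":[0,0,0]},{"claw":255,"dp":[0,0,0.002],"angular":[0,0,0]},{"claw":255,"dp":[0,0,0.001],"angular":[0,0,0]},{"claw":255,"dp":[0,0,0.001],"angular":[0,0,0]},{"claw":255,"dp":[0,0,0.0],"angular":[0,0,0]},{"claw":255,"dp":[0,0,0],"angular":[0,0,0]},{"claw":255,"dp":[0,0,0],"angular":[0,0,0]}]'

```text
clock: 2.35
tcp_pos: [0.5663, -0.0792, 0.039]
orientation: [0.001, 0.62, 0.784, 0.001]
wrist_force: [-3.5, 2.9, 10.2]
finger_gap: -0.0003
```

play_rows --steps '[{"claw":255,"dp":[0,0,0.0005],"angular":[0,0,0]},{"claw":255,"dp":[0,0,0.0005],"angular":[0,0,0]},{"claw":255,"dp":[0,0,0.0005],"angular":[0,0,0]},{"claw":255,"dp":[0,0,0.0005],"angular":[0,0,0]},{"claw":255,"dp":[0,0,0],"angular":[0,0,0]},{"claw":255,"dp":[0,0,0.0],"angular":[0,0,0]},{"claw":255,"dp":[0,0,0],"angular":[0,0,0]},{"claw":255,"dp":[0,0,0],"angular":[0,0,0]}]'

```text
clock: 3.02
tcp_pos: [0.5663, -0.0792, 0.0388]
orientation: [0.001, 0.62, 0.784, 0.001]
wrist_force: [-8.3, 4.6, 23.8]
finger_gap: -0.0
```

play_rows --steps '[{"claw":255,"dp":[0.003,0,0.0],"angular":[0,0,0]},{"claw":255,"dp":[0.003,0,0],"angular":[0,0,0]},{"claw":255,"dp":[0.003,0,0],"angular":[0,0,0]},{"claw":255,"dp":[0.003,0,0],"angular":[0,0,0]},{"claw":255,"dp":[0.003,0,0],"angular":[0,0,0]},{"claw":255,"dp":[0,0,0.0],"angular":[0,0,0]},{"claw":255,"dp":[0,0,0],"angular":[0,0,0]},{"claw":255,"dp":[0,0,0],"angular":[0,0,0]}]'

```text
clock: 3.68
tcp_pos: [0.5666, -0.0686, 0.039]
orientation: [0.006, 0.621, 0.784, -0.0]
wrist_force: [-0.2, -6.9, 12.3]
finger_gap: 0.0004
```

```bash
python3 - <<'E'
from h import *
grab('wrist','wrist2')
s=env.get_state(); print(s['tcp_pos'],s['wrist_force'],s['clock'])
cv2.imwrite('pics/w2c.png',cv2.resize(cv2.imread('pics/wrist2.png')[0:300,170:470],None,fx=2,fy=2,interpolation=cv2.INTER_CUBIC))
E
```

```text
[ 0.56664198 -0.06865611  0.03899403] [ 0.67830087 -7.51729105 13.05881371] 3.7333
```

View pics/w2c.png

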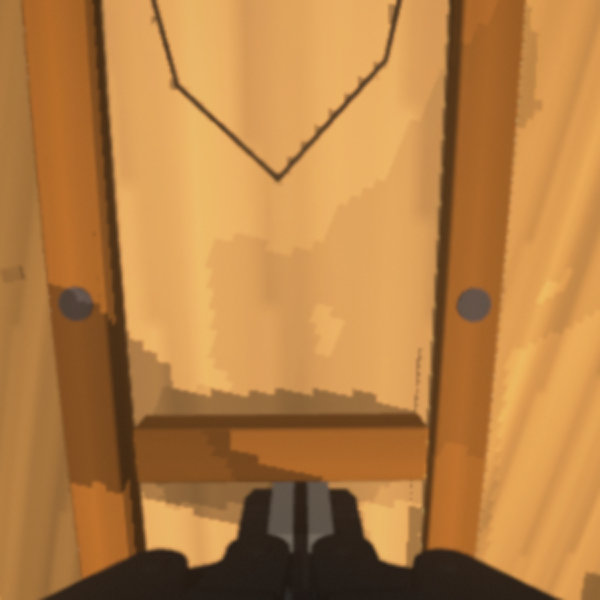

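```bash
python3 - <<'E'
from h import *
c=np.array([.5516,-.0232]);d=np.array([-.2302,.9732])
for u,v in ((237.5,241),(383,241)):
    e=pt('wrist','wrist2',u,v,.043)[:2]; print(e, (e-c)@d, d[0]*(e-c)[1]-d[1]*(e-c)[0])
s=env.get_state(); e=s['tcp_pos'][:2]-c; print('tcp',e@d, d[0]*e[1]-d[1]*e[0], R.from_quat(np.roll(s['orientation'],-1)).as_matrix().round(4))
E
```

```text
[ 0.52510989 -0.06597613] -0.03553170511871901 0.03562723974653849
[ 0.59378693 -0.05005108] -0.035842904850282985 -0.03487520499092702
tcp -0.047700546710795204 -0.004174859451489892 [[-0.228   0.9736  0.0095]
 [ 0.9736  0.228  -0.0077]
 [-0.0096  0.0075 -0.9999]]
```

play_rows --steps '[{"claw":255,"dp":[0,-0.001,0.001],"angular":[0,0,0]},{"claw":255,"dp":[0.002,-0.001,0.001],"angular":[0,0,0]},{"claw":255,"dp":[0.003,-0.001,0],"angular":[0,0,0]},{"claw":255,"dp":[0.003,0,0],"angular":[0,0,0]},{"claw":255,"dp":[0.002,0,0],"angular":[0,0,0]},{"claw":255,"dp":[0,0,0.0],"angular":[0,0,0]},{"claw":255,"dp":[0,0,0],"angular":[0,0,0]},{"claw":255,"dp":[0,0,0],"angular":[0,0,0]}]'

```text
clock: 4.4
tcp_pos: [0.5646, -0.0613, 0.039]
orientation: [0.01, 0.622, 0.783, 0.001]
wrist_force: [2.9, -11.4, 18.6]
finger_gap: -0.0003
```

play_rows --steps '[{"claw":255,"dp":[0.002,0,0.001],"angular":[0,0,0]},{"claw":255,"dp":[0.003,0,0],"angular":[0,0,0]},{"claw":255,"dp":[0.003,0,0],"angular":[0,0,0]},{"claw":255,"dp":[0.003,0,0],"angular":[0,0,0]},{"claw":255,"dp":[0.003,0,0],"angular":[0,0,0]},{"claw":255,"dp":[0.003,0,0.0],"angular":[0,0,0]},{"claw":255,"dp":[0.003,0,0],"angular":[0,0,0]},{"claw":255,"dp":[0,0,0],"angular":[0,0,0]}]'

```text
clock: 5.07
tcp_pos: [0.5609, -0.0433, 0.0389]
orientation: [0.011, 0.622, 0.783, -0.0]
wrist_force: [1.9, -16.2, 22.9]
finger_gap: 0.0001
```

play_rows --steps '[{"claw":255,"dp":[0.004,0,0],"angular":[0,0,0]},{"claw":255,"dp":[0.004,0,0],"angular":[0,0,0]},{"claw":255,"dp":[0.004,0,0],"angular":[0,0,0]},{"claw":255,"dp":[0.004,0,0],"angular":[0,0,0]},{"claw":255,"dp":[0.004,0,0],"angular":[0,0,0]},{"claw":255,"dp":[0.004,0,0.0],"angular":[0,0,0]},{"claw":255,"dp":[0.004,0,0],"angular":[0,0,0]},{"claw":255,"dp":[0.002,0,0],"angular":[0,0,0]}]'

```text
clock: 5.73
tcp_pos: [0.5544, -0.0144, 0.0389]
orientation: [0.012, 0.622, 0.783, -0.0]
wrist_force: [3.5, -21.9, 22.2]
finger_gap: 0.0005
```

play_rows --steps '[{"claw":255,"dp":[0.004,0,0],"angular":[0,0,0]},{"claw":255,"dp":[0.004,0,0],"angular":[0,0,0]},{"claw":255,"dp":[0.004,0,0],"angular":[0,0,0]},{"claw":255,"dp":[0.004,0,0],"angular":[0,0,0]},{"claw":255,"dp":[0.004,0,0],"angular":[0,0,0]},{"claw":255,"dp":[0.004,0,0.0],"angular":[0,0,0]},{"claw":255,"dp":[0.004,0,0],"angular":[0,0,0]},{"claw":255,"dp":[0.002,0,0],"angular":[0,0,0]}]'

```text
clock: 6.4
tcp_pos: [0.5488, 0.0104, 0.0389]
orientation: [0.016, 0.623, 0.782, -0.004]
wrist_force: [5.8, -39.7, 17.9]
finger_gap: -0.0002
```

```bash
python3 - <<'E'
from h import *
grab('wrist','wrist3')
s=env.get_state(); print(s['tcp_pos'],s['wrist_force'],s['clock'])
cv2.imwrite('pics/w3c.png',cv2.resize(cv2.imread('pics/wrist3.png')[0:300,170:470],None,fx=2,fy=2,interpolation=cv2.INTER_CUBIC))
E
```

```text
[0.54878509 0.01040421 0.03888703] [  5.8025188  -36.54960905  19.11055479] 6.45
```

View pics/w3c.png

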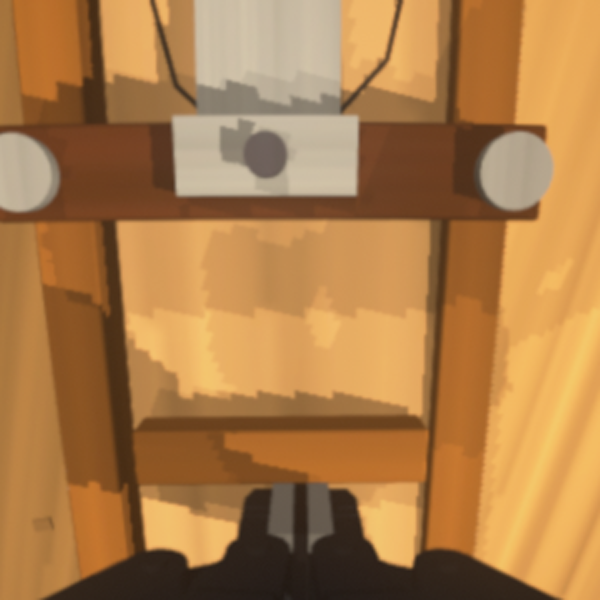

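The batten is squarely in front of the jaws. The template is under the header, with its nose near the leaf's low point, and the push force has risen. Continuing more slowly.

play_rows --steps '[{"claw":255,"dp":[0.0,0,0],"angular":[0,0,0]},{"claw":255,"dp":[0.001,0,0],"angular":[0,0,0]},{"claw":255,"dp":[0.001,0,0],"angular":[0,0,0]},{"claw":255,"dp":[0.001,0,0],"angular":[0,0,0]},{"claw":255,"dp":[0.001,0,0],"angular":[0,0,0]},{"claw":255,"dp":[0.0,0,0.0],"angular":[0,0,0]},{"claw":255,"dp":[0.0,0,0],"angular":[0,0,0]},{"claw":255,"dp":[0,0,0],"angular":[0,0,0]}]'

```text
clock: 7.12
tcp_pos: [0.5472, 0.0173, 0.0387]
orientation: [0.013, 0.623, 0.782, -0.001]
wrist_force: [3.8, -25.0, 22.1]
finger_gap: 0.0
```

play_rows --steps '[{"claw":255,"dp":[0.002,0,0],"angular":[0,0,0]},{"claw":255,"dp":[0.002,0,0],"angular":[0,0,0]},{"claw":255,"dp":[0.002,0,0],"angular":[0,0,0]},{"claw":255,"dp":[0.002,0,0],"angular":[0,0,0]},{"claw":255,"dp":[0.002,0,0],"angular":[0,0,0]},{"claw":255,"dp":[0.002,0,0.0],"angular":[0,0,0]},{"claw":255,"dp":[0.001,0,0],"angular":[0,0,0]},{"claw":255,"dp":[0,0,0],"angular":[0,0,0]}]'

```text
clock: 7.78
tcp_pos: [0.5441, 0.0305, 0.0387]
orientation: [0.013, 0.623, 0.782, -0.001]
wrist_force: [3.7, -23.2, 22.4]
finger_gap: 0.0
```

play_rows --steps '[{"claw":255,"dp":[0.001,0,0],"angular":[0,0,0]},{"claw":255,"dp":[0.001,0,0],"angular":[0,0,0]},{"claw":255,"dp":[0.001,0,0],"angular":[0,0,0]},{"claw":255,"dp":[0.001,0,0],"angular":[0,0,0]},{"claw":255,"dp":[0.001,0,0],"angular":[0,0,0]},{"claw":255,"dp":[0.001,0,0.0],"angular":[0,0,0]},{"claw":255,"dp":[0,0,0],"angular":[0,0,0]},{"claw":255,"dp":[0,0,0],"angular":[0,0,0]}]'

```text
clock: 8.45
tcp_pos: [0.5427, 0.0363, 0.0387]
orientation: [0.013, 0.623, 0.782, -0.001]
wrist_force: [3.7, -24.4, 21.9]
finger_gap: 0.0001
```

play_rows --steps '[{"claw":255,"dp":[0.001,0,0],"angular":[0,0,0]},{"claw":255,"dp":[0.001,0,0],"angular":[0,0,0]},{"claw":255,"dp":[0.001,0,0],"angular":[0,0,0]},{"claw":255,"dp":[0.0005,0,0],"angular":[0,0,0]},{"claw":255,"dp":[0.0005,0,0],"angular":[0,0,0]},{"claw":255,"dp":[0.0,0,0.0],"angular":[0,0,0]},{"claw":255,"dp":[0,0,0],"angular":[0,0,0]},{"claw":255,"dp":[0,0,0],"angular":[0,0,0]}]'

```text
clock: 9.12
tcp_pos: [0.5419, 0.0402, 0.0387]
orientation: [0.013, 0.623, 0.782, -0.001]
wrist_force: [4.4, -24.9, 23.1]
finger_gap: -0.0002
```

play_rows --steps '[{"claw":255,"dp":[0.001,0,0],"angular":[0,0,0]},{"claw":255,"dp":[0.001,0,0],"angular":[0,0,0]},{"claw":255,"dp":[0.001,0,0],"angular":[0,0,0]},{"claw":255,"dp":[0.0005,0,0],"angular":[0,0,0]},{"claw":255,"dp":[0.0005,0,0],"angular":[0,0,0]},{"claw":255,"dp":[0.0,0,0.0],"angular":[0,0,0]},{"claw":255,"dp":[0,0,0],"angular":[0,0,0]},{"claw":255,"dp":[0,0,0],"angular":[0,0,0]}]'

```text
clock: 9.78
tcp_pos: [0.5411, 0.0436, 0.0387]
orientation: [0.013, 0.623, 0.782, -0.001]
wrist_force: [4.3, -25.7, 22.8]
finger_gap: 0.0005
```

play_rows --steps '[{"claw":255,"dp":[0.001,0,0],"angular":[0,0,0]},{"claw":255,"dp":[0.001,0,0],"angular":[0,0,0]},{"claw":255,"dp":[0.001,0,0],"angular":[0,0,0]},{"claw":255,"dp":[0,0,0],"angular":[0,0,0]},{"claw":255,"dp":[0,0,0],"angular":[0,0,0]},{"claw":255,"dp":[0.0,0,0.0],"angular":[0,0,0]},{"claw":255,"dp":[0,0,0],"angular":[0,0,0]},{"claw":255,"dp":[0,0,0],"angular":[0,0,0]}]'

```text
clock: 10.45
tcp_pos: [0.541, 0.0438, 0.0387]
orientation: [0.015, 0.624, 0.782, -0.003]
wrist_force: [5.2, -35.2, 20.9]
finger_gap: 0.0001
```

```bash
python3 - <<'E'
from h import *
grab('wrist','wrist4'); grab('scene','scene4')
s=env.get_state(); print(s['tcp_pos'],s['wrist_force'],s['clock'])
a=cv2.resize(cv2.imread('pics/wrist4.png')[0:260,190:450],None,fx=2,fy=2,interpolation=cv2.INTER_CUBIC)
b=cv2.resize(cv2.imread('pics/scene4.png')[130:240,205:395],(540,313),interpolation=cv2.INTER_CUBIC)
o=np.zeros((520,1060,3),np.uint8); cv2.imwrite('pics/w4c.png',a[:,:] ); cv2.imwrite('pics/s4c.png',b)
E
```

```text
[0.54102066 0.04378229 0.0387484 ] [  5.19067055 -36.03529002  20.88084266] 10.55
```

View pics/w4c.png

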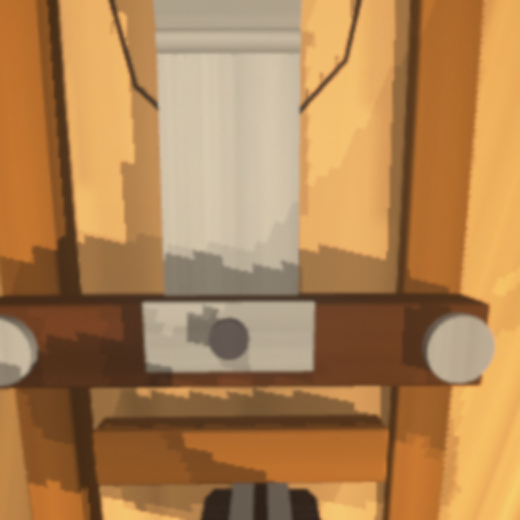

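Forward motion is blocked (0.2 mm gained of 3 mm commanded, force up 10 N), so the nose is against the stop. I'll release upwards gently, easing the forward bias.

play_rows --steps '[{"claw":255,"dp":[0,0,-0.001],"angular":[0,0,0]},{"claw":255,"dp":[-0.001,0,-0.001],"angular":[0,0,0]},{"claw":255,"dp":[-0.001,0,-0.001],"angular":[0,0,0]},{"claw":255,"dp":[-0.001,0,-0.001],"angular":[0,0,0]},{"claw":255,"dp":[-0.001,0,-0.001],"angular":[0,0,0]},{"claw":255,"dp":[-0.001,0,-0.001],"angular":[0,0,0]},{"claw":255,"dp":[0,0,0],"angular":[0,0,0]},{"claw":255,"dp":[0,0,0],"angular":[0,0,0]}]'

```text
clock: 11.22
tcp_pos: [0.5402, 0.0438, 0.0421]
orientation: [0.01, 0.622, 0.783, -0.0]
wrist_force: [8.7, -18.5, 5.6]
finger_gap: 0.0002
```

play_rows --steps '[{"claw":255,"dp":[-0.001,0,0],"angular":[0,0,0]},{"claw":255,"dp":[-0.001,0,-0.001],"angular":[0,0,0]},{"claw":255,"dp":[-0.001,0,-0.001],"angular":[0,0,0]},{"claw":255,"dp":[-0.001,0,-0.001],"angular":[0,0,0]},{"claw":255,"dp":[-0.001,0,-0.001],"angular":[0,0,0]},{"claw":255,"dp":[0,0,-0.001],"angular":[0,0,0]},{"claw":255,"dp":[0,0,0],"angular":[0,0,0]},{"claw":255,"dp":[0,0,0],"angular":[0,0,0]}]'

```text
clock: 11.88
tcp_pos: [0.537, 0.043, 0.0447]
orientation: [0.004, 0.621, 0.784, 0.0]
wrist_force: [4.9, -6.7, -1.8]
finger_gap: 0.0
```

play_rows --steps '[{"claw":255,"dp":[-0.001,0,0],"angular":[0,0,0]},{"claw":255,"dp":[-0.001,0,-0.001],"angular":[0,0,0]},{"claw":255,"dp":[-0.001,0,-0.001],"angular":[0,0,0]},{"claw":255,"dp":[-0.001,0,-0.002],"angular":[0,0,0]},{"claw":255,"dp":[-0.001,0,-0.005],"angular":[0,0,0]},{"claw":255,"dp":[0,0,-0.01],"angular":[0,0,0]},{"claw":255,"dp":[0,0,-0.02],"angular":[0,0,0]},{"claw":255,"dp":[0,0,-0.03],"angular":[0,0,0]}]'

```text
clock: 12.55
tcp_pos: [0.5318, 0.041, 0.1114]
orientation: [-0.002, 0.62, 0.784, -0.001]
wrist_force: [0.9, -0.5, -0.0]
finger_gap: 0.0
```

play_rows --steps '[{"claw":255,"dp":[0,0,-0.03],"angular":[0,0,0]},{"claw":255,"dp":[0,0,-0.03],"angular":[0,0,0]},{"claw":255,"dp":[0,0,-0.03],"angular":[0,0,0]},{"claw":255,"dp":[0,0,-0.02],"angular":[0,0,0]},{"claw":255,"dp":[0,0,0],"angular":[0,0,0]},{"claw":255,"dp":[0,0,0],"angular":[0,0,0]},{"claw":255,"dp":[0,0,0],"angular":[0,0,0]},{"claw":255,"dp":[0,0,0],"angular":[0,0,0]}]'

```text
clock: 13.22
tcp_pos: [0.533, 0.0408, 0.2212]
orientation: [-0.001, 0.62, 0.784, -0.001]
wrist_force: [0.7, 0.2, 0.4]
finger_gap: 0.0002
```

```bash
python3 - <<'E'
from h import *
grab('wrist','wrist5')
s=env.get_state(); print(s['tcp_pos'],s['wrist_force'],s['clock'])
cv2.imwrite('pics/w5c.png',cv2.resize(cv2.imread('pics/wrist5.png')[0:290,220:440],None,fx=2,fy=2,interpolation=cv2.INTER_CUBIC))
E
```

```text
[0.53302282 0.04076701 0.22101194] [-0.68105101 -0.37569803  0.01582764] 13.2667
```

View pics/w5c.png

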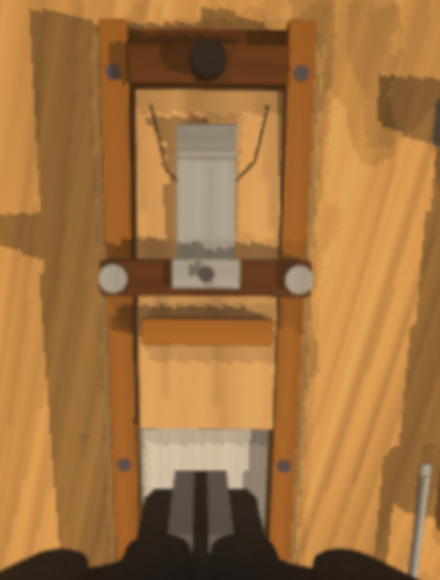

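```bash
python3 - <<'E'
from h import *
cv2.imwrite('pics/w5d.png',cv2.resize(cv2.imread('pics/wrist5.png')[10:70,270:385],None,fx=6.5,fy=6.5,interpolation=cv2.INTER_CUBIC))
print(env.calibration('wrist')['hand_eye'][:3,3])
E
```

```text
[ 6.94840577e-02  4.05253535e-05 -1.35083945e-01]
```

View pics/w5d.png

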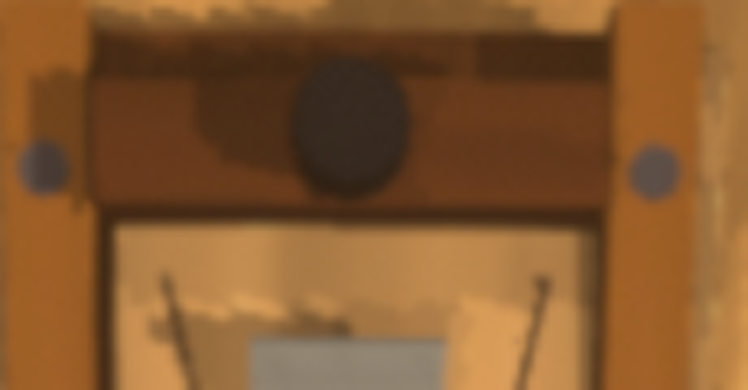

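```bash
python3 - <<'E'
from h import *
d=np.array([-.2302,.9732])
for v,z in ((41.8,.042),(44.4,.030),(44.4,.031)):
    print(z,pt('wrist','wrist5',324,v,z)[:2]@d)
a=pt('wrist','wrist5',286,44.4,.03)[:2]@d;b=pt('wrist','wrist5',361,44.6,.03)[:2]@d;print(a,b)
E
```

```text
0.042 0.05917194038030529
0.03 0.05948104233727687
0.031 0.05925696857751188
0.059595596641100486 0.05945778239796069
```

```bash
python3 -c "
from h import *
print(env.hand_in())"
```

```text
the job is handed in; nothing more can be done
None
```

The template is home against the stop block, and I handed the job in at about 13 s. With the jaws shut, I pressed the tail panel down to the lift plate's hard stop with about 24 N. I kept it pressed while sliding the template about 118 mm against the batten, under the header and leaf. I then lifted off straight up.

**Home contact:** the last 3 mm of commanded push moved the template only 0.2 mm, and the force rose about 10 N. After release, the wrist picture puts the stop face and the template's nose within about 0.3 mm of each other, square across the width. The wrist force is near zero.

**Rough spots:**
- The downward force fell to about 12 N early in the slide, against the plate's 11 N spring. The plate stayed down at about 31 mm, and I pressed harder again before the template reached the header.
- The push force peaked near 40 N at the fingertips when the nose met the leaf.
- The jaws ran about 4 mm off centre.
- My first estimate of the travel was 113 mm, about 5 mm short, so I relied on the contact for the end point.

I did not check the hammer, screwdriver, glue or offcut afterwards, but the arm did not go near them.

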